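# Helmet light off its deep peg and onto the charging dock

### The job

Take the black bicycle helmet light off its upturned wooden peg on the pegboard and set it down upright inside the rim of the white charging dock; put it down rather than dropping it, and let go. Leave the bunch of keys hanging on its peg.

Things in the scene. Friction and masses are not known exactly. Their poses are not given: they have to be found in the camera images.
- helmet_light: Black lamp under a stiff black hanging loop, 0.16 kg. Origin: centre of underside; z up. Lamp 50 (x) by 56 (y) by 40 mm tall, lens to -x. Loop: upright frame 44 wide (y), 14 thick (x): opening 30 wide, 40 to 115 mm above origin; solid top block 115 to 140 mm, good to grip. Hangs on any one of the pegs, 49 mm off the board's face, axes parallel to the board's. To unhook: lift about 48 mm (30 to 65), then withdraw to -x.
- pegboard: Fixed upright beech board, 360 (y) by 18 (x) mm, top edge 260 mm high. Origin: on the table under its middle; front faces its -x. Three level pegs at y -100, 0, 100 mm stick out to x = -99 mm: 10 mm wide and thick, top face 215 mm high; the last 10 mm turn up, the tip 30 mm above that face. Each carries one equal loop: light, keys or a lime phone grip (fixed). Withdraw 80 mm or more to clear.
- charging_dock: White square charging dock fixed to the table, 120 x 120 mm, blue square in the middle of its floor. Origin: centre of its underside, on the table; z up. Floor 10 mm above the origin, 108 x 108 mm between rims that are 6 mm thick and reach 20 mm above the origin. The light may stand in it at any yaw.
- key_hook: Bystander: stainless steel key holder with three keys, loose, hanging by a loop equal to the light's on another peg at the same height. 140 mm tall, 58 mm wide (y), 14 mm thick (x). Origin: centre of its underside, z up, -x away from the board. To be left hanging.
Things that resemble listed ones, but are neither listed nor needed, are in the scene too. Leave any red or turquoise look-alike of the helmet_light alone.

How it is judged:
By the outcome, as a careful person would: the job done as asked, in the order asked, and still so for the second after the job is handed in, with the robot touching nothing.
It also fails if it takes over 35 s, if anything falls off the work surface, if the arm or the gripper's body presses on something with over 40 N, if the wrist force passes 120 N, or if a joint passes its speed limit or range.

### The arm

A 6-joint arm with a two-finger parallel gripper is mounted at the origin on the work surface. World frame = base frame: x ahead of the robot, y to its left, z up, the work surface at z = 0. Lengths are in m, angles in degrees, forces in N, time in s.
With the tool pointing down it reaches from about 0.325 to 1 m from the base axis. Payload 5.1 kg.
Tool frame: the origin (TCP) lies on the centre line of the jaws, within the pads' length; the fingertips stand 22 mm ahead of it and the grasp point (between the pads) lies 3 mm ahead of it; y points along the fingers, x is the direction in which the jaws open and shut, and the axes are right-handed (so a half turn about y gives the same grasp; the last joint's range is limited). The gripper opens to 85 mm and grips with 20 to 120 N. Pads are 22 mm wide; open, the fingers measure 114 mm over their backs; the gripper's body (76 mm by 85 mm) begins 54 mm behind the grasp point. The pads swing forward as they close: fully open they stand 13 mm farther back than shut.
Start: joints at [72.273, 7.093, 94.555, -0, 78.352, -4.733], TCP at [0.146, 0.633, 0.253] pointing down, gripper open.
Joint ranges: [-149.61, 149.61], [-58.7, 133.49], [1.44, 155.28], [-77.14, 257.14], [18.33, 153.61], [-166.67, 166.67]. Speed limits (degrees/s): [147.25, 147.25, 180, 180, 180, 180].

### API

Orientations are given as a 3x3 rotation matrix whose columns are the frame's x, y, z axes.
In Python, from workcell import arm, vision gives the robot as it stands.
- The arm moves only by the tool apply_moves, never from a script. Its argument "motion" is a list of rows, each a list of 5 numbers: the shift along the tool's x, y, z in m, then the turn about the tool's y in rad, then the closure, from -1 (fully open) to 1 (shut), so that 0 is half open. A call has 1 to 20 rows; each row is the pose to reach, as a shift and turn from the pose measured when the call began, along the tool's axes at that moment; what a row does not reach only later rows make up. A row lasts 1/8 s, in which the tool goes at most 62.5 mm and 10.7 degrees, less where a joint would pass 70% of its speed; a pose out of reach is approached as far as the arm can. A call with a gripper value outside its range is refused whole. The fingers move at their own pace and stop on an object; the grip force is fixed at half the most. Time passes only in rows, so rows that repeat a pose let the fingers close. It gives the time, the measured TCP pose, the force and the opening at its end, in the units of the state.
- arm.sense(): the state, without advancing time (a new reading comes with each control period).
- vision.read_camera(name): name is "scene" or "top" or "wrist"; returns a dict with "img" (400x640x3 uint8, red, green, blue), "mtx" (3x3 intrinsics, pixels), "origin" and "orientation" of the camera in the world. Camera axes: x right, y up, looking along -z (the intrinsics and any distortion apply to the point x, -y, -z); pixel columns grow to the right and rows downward; lengths in m; the calibration is good to about 2 mm. The wrist camera is an equidistant fisheye: a pixel r from the principal point sees the ray r / f radians off the axis. A picture is of the moment at which its call begins. There is no depth.
- arm.close_job(): hands the job in, once; it reports no verdict.
The state is a dict: "time": time; "q": joint angles; "qvel": joint speeds; "joint_torque": joint torques, N m; "ee_pos": TCP position; "eef_rot": TCP orientation; "force": force on the tool from outside, world axes, zero at the start; "torque": the same for the moment, N m; "finger_gap": opening from 0.0 (shut) to 1.0 (fully open).
Only numpy, scipy, OpenCV 4.12 (cv2) and the standard library are available. Lean on these libraries where they do the work, as an engineer would, in place of code of your own. Each camera call takes 0.05 s, during which the arm holds its last target.

## Working session

There is one attempt and no reset: what is moved stays moved. The work goes in short steps, Python scripts to look and compute and a tool call to move; the robot and the scene stay as the last step left them, time stands still between calls to the robot, and variables do not carry over. Pictures are saved under pics/ and viewed, and the job is handed in when it is done.

Besides the shell and the picture viewer there is one more tool, called after ">>>" by a JSON object that holds its "fn" and its "kwargs", one argument or row to a line. apply_moves: Moves the arm, as the interface text tells. Its arguments: {"type":"object","properties":{"motion":{"type":"array"}},"required":["motion"]}

```bash
mkdir -p pics; ls; cat > h.py <<'E'
import numpy as np, cv2
from workcell import arm, vision
def snap(n,f):
    d=vision.read_camera(n); cv2.imwrite('pics/'+f,d['img'][:,:,::-1].copy()); np.savez('pics/'+f+'.npz',**{k:np.array(v) for k,v in d.items()}); return d
E
python3 - <<'E'
from h import *
np.set_printoptions(precision=4,suppress=True)
for n in ['scene','top','wrist']:
    d=snap(n,n+'0.png'); print(n,d['mtx'],d['origin'],d['orientation'],[k for k in d])
    if 'dist' in d: print(d['dist'])
s=arm.sense()
for k in s: print(k,np.array(s[k]))
E
```

```text
pics
scene [[475.9393   0.     313.7922]
 [  0.     475.9393 197.1799]
 [  0.       0.       1.    ]] [0.7206 0.4946 1.1387] [[-0.8732 -0.4394  0.2107]
 [ 0.4873 -0.7899  0.3722]
 [ 0.0029  0.4277  0.9039]] ['img', 'mtx', 'origin', 'orientation']
top [[363.1601   0.     313.104 ]
 [  0.     363.1601 208.8393]
 [  0.       0.       1.    ]] [0.3327 0.0887 1.0192] [[ 0.0051  0.9907 -0.1358]
 [-0.9994  0.0097  0.0332]
 [ 0.0342  0.1355  0.9902]] ['img', 'mtx', 'origin', 'orientation']
wrist [[309.7069   0.     321.1218]
 [  0.     309.7069 196.8488]
 [  0.       0.       1.    ]] [0.0693 0.6518 0.3733] [[ 0.2257 -0.9258 -0.3032]
 [ 0.9742  0.214   0.0716]
 [-0.0014 -0.3115  0.9502]] ['img', 'mtx', 'origin', 'orientation']
time 0.15
q [72.2741  7.1262 94.6179 -0.0015 78.3544 -4.7325]
qvel [ 0.0897 -0.1707 -0.3005  0.0496  0.1588  0.087 ]
joint_torque [  0.0004 -42.4221 -36.6017  -0.0001   0.0047   0.    ]
ee_pos [0.146  0.6329 0.2523]
eef_rot [[ 0.2248 -0.0005 -0.9744]
 [ 0.9744 -0.0016  0.2248]
 [-0.0017 -1.      0.0001]]
force [ 0.2699 -0.3228  0.1639]
torque [0.0359 0.0007 0.0162]
finger_gap 1.0020059564011405
```

View pics/scene0.png

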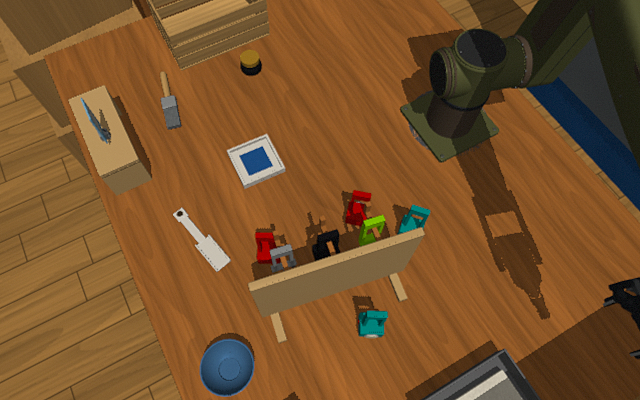

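View pics/top0.png

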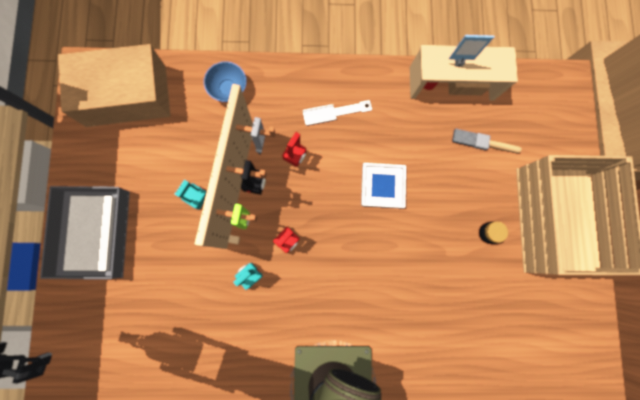

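View pics/wrist0.png

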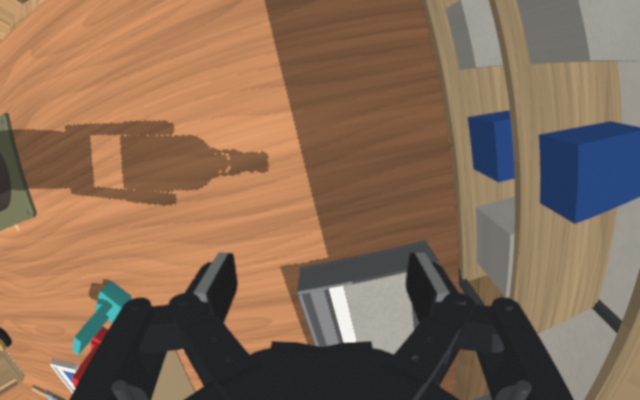

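```bash
python3 - <<'E'
import cv2
a=cv2.imread('pics/scene0.png')[180:340,220:460]; cv2.imwrite('pics/scene0z.png',cv2.resize(a,None,fx=3.3,fy=3.3,interpolation=cv2.INTER_CUBIC))
a=cv2.imread('pics/top0.png')[70:300,170:420]; cv2.imwrite('pics/top0z.png',cv2.resize(a,None,fx=2.6,fy=2.6,interpolation=cv2.INTER_CUBIC))
E
```

```text
(no output)
```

View pics/scene0z.png

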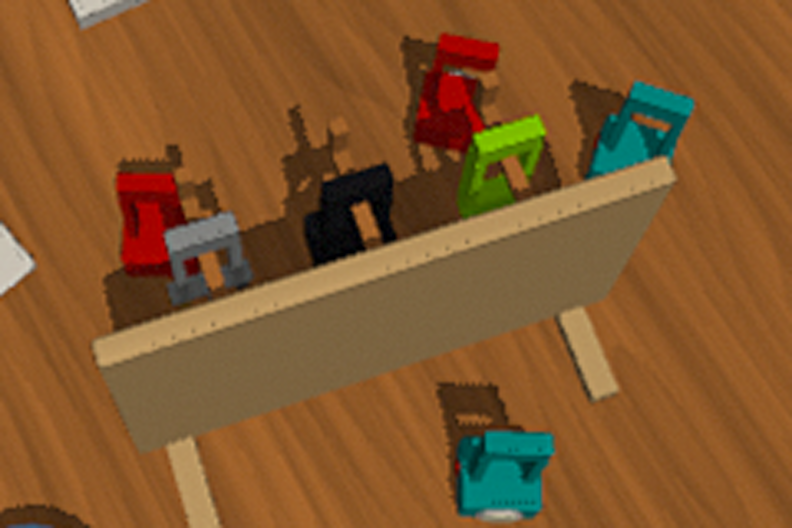

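View pics/top0z.png

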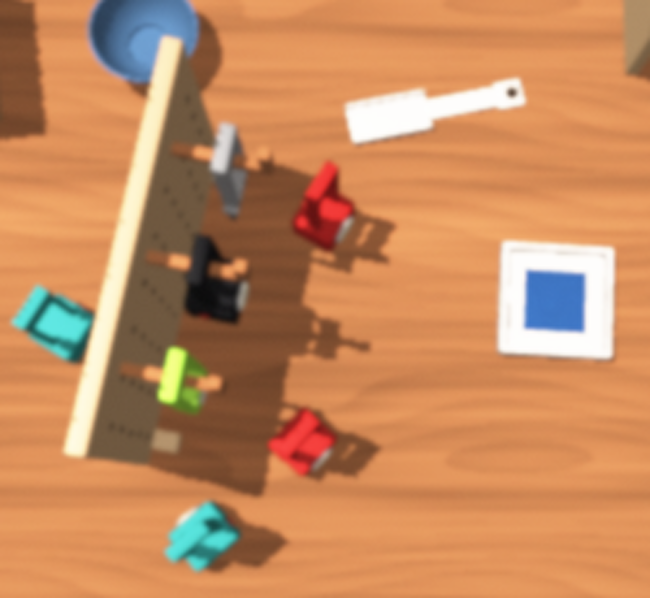

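```bash
cat >> h.py <<'E'
def load(f):
    return dict(np.load('pics/'+f+'.npz'))
def ray(d,uv):
    K=d['mtx']; v=np.array([(uv[0]-K[0,2])/K[0,0],(uv[1]-K[1,2])/K[1,1]])
    return d['orientation']@np.array([v[0],-v[1],-1.])
def onz(d,uv,z):
    r=ray(d,uv); return d['origin']+r*(z-d['origin'][2])/r[2]
def proj(d,P):
    p=d['orientation'].T@(np.array(P)-d['origin']); K=d['mtx']
    return np.array([K[0,2]+K[0,0]*p[0]/-p[2],K[1,2]-K[1,1]*p[1]/-p[2]])
E
python3 - <<'E'
from h import *
np.set_printoptions(precision=4,suppress=True)
S=load('scene0.png');T=load('top0.png')
s=lambda u,v:(u/3.3+220,v/3.3+180)
t=lambda u,v:(u/2.6+170,v/2.6+70)
for a,b in [((95,342),(185,38)),((668,158),(88,457)),((103,366),(163,38)),((676,180),(65,452))]:
    print(onz(S,s(*a),.26),onz(T,t(*b),.26))
print('light top block corners z .23?'); 
# dock rim corners
for c in [(500,241),(614,246),(611,359),(498,354)]: print(onz(T,t(*c),.02))
for c in [(525,271),(585,271),(584,331),(526,331)]: print('blue',onz(T,t(*c),.01))
for c in [(227,159),(267,135),(285,163),(244,188)]: print('S',onz(S,c,.02))
E
```

```text
[0.7102 0.2304 0.26  ] [0.7109 0.223  0.26  ]
[0.3603 0.2963 0.26  ] [0.3577 0.2882 0.26  ]
[0.7123 0.245  0.26  ] [0.7105 0.2415 0.26  ]
[0.3642 0.3103 0.26  ] [0.3615 0.3065 0.26  ]
light top block corners z .23?
[ 0.6034 -0.0839  0.02  ]
[ 0.5996 -0.2096  0.02  ]
[ 0.4744 -0.2026  0.02  ]
[ 0.4786 -0.0801  0.02  ]
blue [ 0.5726 -0.1129  0.01  ]
blue [ 0.5735 -0.1794  0.01  ]
blue [ 0.5064 -0.1766  0.01  ]
blue [ 0.5057 -0.1128  0.01  ]
S [ 0.6091 -0.1797  0.02  ]
S [ 0.4802 -0.1955  0.02  ]
S [ 0.4779 -0.0926  0.02  ]
S [ 0.6068 -0.0783  0.02  ]
```

```bash
python3 - <<'E'
from h import *
np.set_printoptions(precision=4,suppress=True)
c=np.array([.536,.268]); a=np.radians(10.57)
bx=np.array([np.sin(a),np.cos(a)]); by=np.array([-np.cos(a),np.sin(a)])
W=lambda x,y,z:np.array([*(c+x*bx+y*by),z])
print('light',W(-.058,0,0))
import itertools
def box(img,d,off,f,x0,x1,y0,y1,z0,z1,col):
    P=[(x,y,z) for x in (x0,x1) for y in (y0,y1) for z in (z0,z1)]
    for i,j in itertools.combinations(range(8),2):
        if bin(i^j).count('1')==1:
            p=[tuple(int(round(v)) for v in (proj(d,W(*P[k]))-off+.5)*f) for k in (i,j)]
            cv2.line(img,p[0],p[1],col,1,cv2.LINE_AA)
for n,off,wh in [('scene0.png',(225,180),(210,160)),('top0.png',(190,75),(120,180))]:
    d=load(n); f=4 if n[0]=='s' else 4
    off=np.array(off); 
    if f*wh[1]>600: f=3.3
    im=d['img'][off[1]:off[1]+wh[1],off[0]:off[0]+wh[0],::-1]
    im=cv2.resize(im,None,fx=f,fy=f,interpolation=cv2.INTER_CUBIC)
    box(im,d,off,f,-.009,.009,-.18,.18,0.26,.26,(255,0,255))
    for y in(-.1,0,.1):
        box(im,d,off,f,-.065,-.051,y-.022,y+.022,.215,.24,(255,255,0))
        box(im,d,off,f,-.099,-.089,y-.005,y+.005,.205,.245,(0,255,255))
    box(im,d,off,f,-.058-.025,-.058+.025,-.028,.028,.10,.14,(0,255,0))
    cv2.imwrite('pics/ov_'+n,im)
E
```

```text
light [0.5254 0.211  0.    ]
```

View pics/ov_scene0.png

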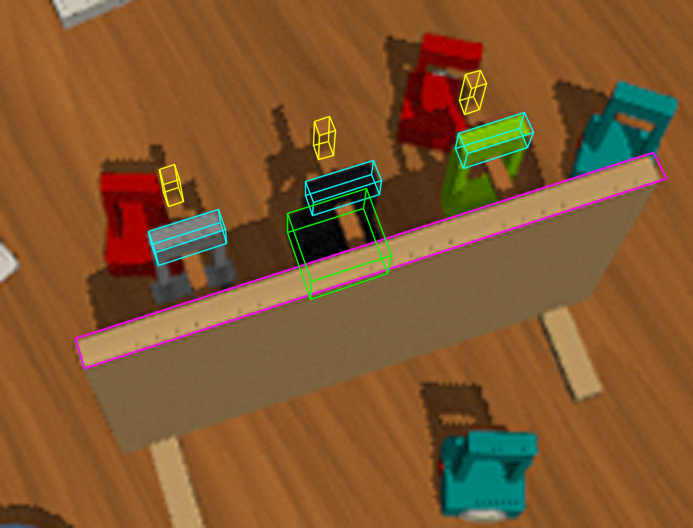

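View pics/ov_top0.png

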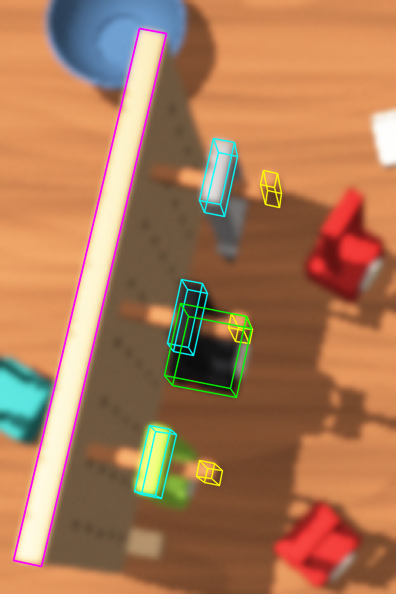

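>>> {"fn": "apply_moves", "kwargs": {
  "motion": [
    [0,-0.055,0,0,-1],
    [0,-0.11,0,0,-1],
    [-0.027,-0.16,-0.039,0.127,-1],
    [-0.054,-0.17,-0.077,0.255,-1],
    [-0.081,-0.17,-0.116,0.382,-1],
    [-0.109,-0.17,-0.155,0.51,-1],
    [-0.136,-0.17,-0.194,0.637,-1],
    [-0.163,-0.17,-0.232,0.764,-1],
    [-0.19,-0.17,-0.271,0.892,-1],
    [-0.217,-0.17,-0.31,1.019,-1],
    [-0.244,-0.17,-0.349,1.146,-1],
    [-0.272,-0.17,-0.387,1.274,-1],
    [-0.299,-0.17,-0.426,1.401,-1],
    [-0.326,-0.17,-0.465,1.529,-1],
    [-0.326,-0.17,-0.465,1.529,-1],
    [-0.326,-0.17,-0.465,1.529,-1]
  ]
}}

```text
time: 2.15
ee_pos: [0.5257, 0.2111, 0.4224]
eef_rot: [[0.983, -0.001, 0.183], [-0.183, -0.001, 0.983], [-0.001, -1.0, -0.002]]
force: [0.6, 0.5, -0.8]
finger_gap: 1.0
```

```bash
python3 - <<'E'
from h import *
np.set_printoptions(precision=4,suppress=True)
snap('wrist','wrist1.png')
s=arm.sense()
for k in ['time','q','ee_pos','eef_rot','force','finger_gap']: print(k,np.array(s[k]))
print('err tool', np.array(s['eef_rot']).T@(np.array([.5255,.2108,.229])-s['ee_pos']), np.degrees(np.arctan2(s['eef_rot'][1][0],s['eef_rot'][0][0])))
E
```

```text
time 2.2
q [16.5274 -6.3859 92.1189 -0.0564 94.3464 27.0479]
ee_pos [0.5254 0.2116 0.4226]
eef_rot [[ 0.9832 -0.001   0.1827]
 [-0.1827 -0.0013  0.9832]
 [-0.0008 -1.     -0.0015]]
force [0.3447 0.8537 0.4033]
finger_gap 1.0018650921512966
err tool [ 0.0004  0.1936 -0.0004] -10.5248379809138
```

View pics/wrist1.png

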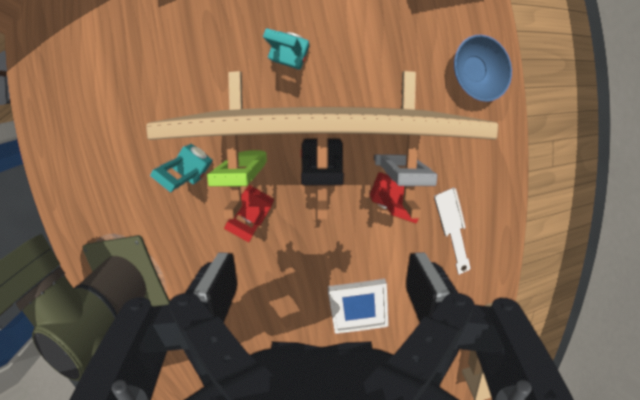

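```bash
cat >> h.py <<'E'
def fproj(d,P):
    p=d['orientation'].T@(np.array(P)-d['origin']); v=np.array([p[0],-p[1],-p[2]]); rr=np.hypot(v[0],v[1]); th=np.arctan2(rr,v[2])
    return d['mtx'][:2,2]+d['mtx'][0,0]*th*v[:2]/rr
E
python3 - <<'E'
from h import *
d=load('wrist1.png'); a=np.radians(10.57); c=np.array([.536,.268])
bx=np.array([np.sin(a),np.cos(a)]); by=np.array([-np.cos(a),np.sin(a)])
off=np.array([200,80]); im=cv2.resize(d['img'][80:220,200:400,::-1],None,fx=3.9,fy=3.9,interpolation=cv2.INTER_CUBIC)
for y,x0,x1,w,z in [(0,-.065,-.051,.022,.24),(0,-.099,-.089,.005,.245),(-.1,-.065,-.051,.022,.24),(.1,-.065,-.051,.022,.24)]:
    q=[(fproj(d,[*(c+x*bx+yy*by),z])-off+.5)*3.9 for x,yy in [(x0,y-w),(x1,y-w),(x1,y+w),(x0,y+w)]]
    cv2.polylines(im,[np.int32(np.round(q))],True,(255,255,0),1)
cv2.imwrite('pics/ovw1.png',im)
E
```

```text
(no output)
```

View pics/ovw1.png

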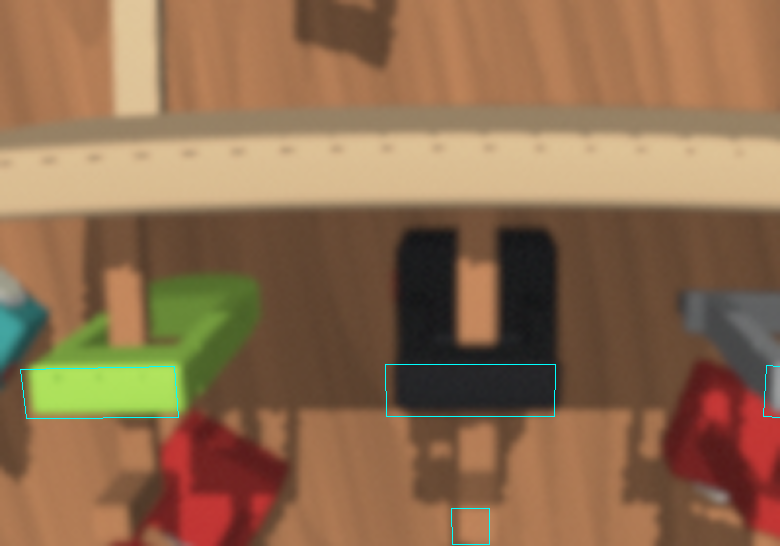

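>>> {"fn": "apply_moves", "kwargs": {
  "motion": [
    [0.001,0.03,0,0,-0.5],
    [0.001,0.07,0,0,-0.5],
    [0.001,0.11,0,0,-0.5],
    [0.001,0.14,0,0,-0.5],
    [0.001,0.165,0,0,-0.5],
    [0.001,0.165,0,0,-0.5]
  ]
}}

```text
time: 2.95
ee_pos: [0.5243, 0.2119, 0.2552]
eef_rot: [[0.984, -0.006, 0.18], [-0.18, -0.003, 0.984], [-0.005, -1.0, -0.003]]
force: [-0.2, -0.1, -0.8]
finger_gap: 0.749
```

```bash
python3 - <<'E'
from h import *
np.set_printoptions(precision=4,suppress=True)
snap('wrist','wrist2.png')
s=arm.sense()
print(s['time'],s['ee_pos'],s['force'],s['finger_gap'])
E
```

```text
3.0 [0.5253 0.212  0.2573] [-0.2479 -0.3399 -0.1803] 0.7501625338626319
```

View pics/wrist2.png

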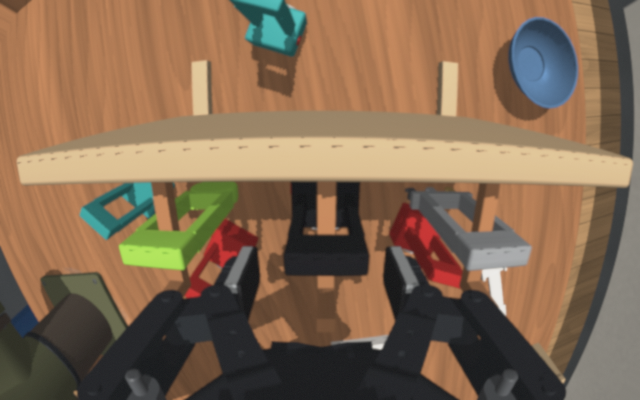

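>>> {"fn": "apply_moves", "kwargs": {
  "motion": [
    [0.002,0.014,0,0,-0.5],
    [0.002,0.028,0,0,-0.5],
    [0.002,0.028,0,0,-0.3],
    [0.002,0.028,0,0,0],
    [0.002,0.028,0,0,0.3],
    [0.002,0.028,0,0,0.6],
    [0.002,0.028,0,0,1],
    [0.002,0.028,0,0,1],
    [0.002,0.028,0,0,1]
  ]
}}

```text
time: 4.12
ee_pos: [0.5273, 0.2115, 0.2293]
eef_rot: [[0.984, -0.002, 0.181], [-0.181, -0.002, 0.984], [-0.002, -1.0, -0.002]]
force: [-0.0, -0.8, -1.3]
finger_gap: 0.502
```

```bash
python3 - <<'E'
from h import *
np.set_printoptions(precision=4,suppress=True)
snap('wrist','wrist3.png')
s=arm.sense()
print(s['time'],s['ee_pos'],s['force'],s['finger_gap'],s['eef_rot'])
E
```

```text
4.175 [0.5272 0.2116 0.2293] [ 0.8053 -0.0548 -2.0291] 0.506801910795554 [[ 0.9835 -0.0022  0.1808]
 [-0.1808 -0.0016  0.9835]
 [-0.0019 -1.     -0.002 ]]
```

View pics/wrist3.png

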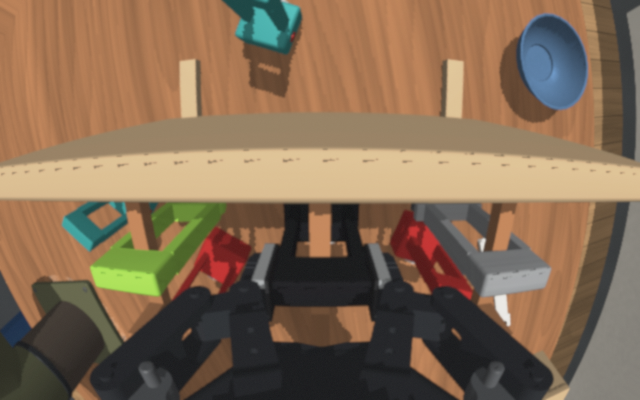

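>>> {"fn": "apply_moves", "kwargs": {
  "motion": [
    [0,-0.012,0,0,1],
    [0,-0.026,0,0,1],
    [0,-0.04,0,0,1],
    [0,-0.05,0,0,1],
    [0,-0.05,0,0,1],
    [0,-0.05,0,0,1]
  ]
}}

```text
time: 4.92
ee_pos: [0.5271, 0.2116, 0.2789]
eef_rot: [[0.984, -0.003, 0.181], [-0.181, -0.002, 0.984], [-0.003, -1.0, -0.002]]
force: [-0.7, -0.7, -1.7]
finger_gap: 0.509
```

```bash
python3 - <<'E'
from h import *
np.set_printoptions(precision=4,suppress=True)
a=snap('wrist','wrist4.png')['img']; b=snap('scene','scene4.png')['img']
cv2.imwrite('pics/c4.png',np.hstack([cv2.resize(a,(400,250)),cv2.resize(b[170:295,230:430],(400,250),interpolation=cv2.INTER_CUBIC)])[:,:,::-1])
s=arm.sense()
print(s['time'],s['ee_pos'],s['force'],s['finger_gap'],s['eef_rot'])
E
```

```text
5.025 [0.527  0.2115 0.2784] [-0.4264  0.3608 -2.3228] 0.5011551195404434 [[ 0.9835 -0.0036  0.1808]
 [-0.1808 -0.0021  0.9835]
 [-0.0032 -1.     -0.0027]]
```

View pics/c4.png

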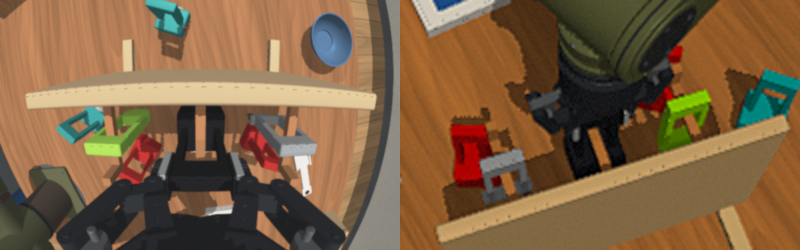

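>>> {"fn": "apply_moves", "kwargs": {
  "motion": [
    [0,0,-0.012,0,1],
    [0,0,-0.03,0,1],
    [0,0,-0.05,0,1],
    [0,0,-0.07,0,1],
    [0,0,-0.09,0,1],
    [0,0,-0.105,0,1],
    [0,-0.01,-0.11,0,1],
    [0,-0.03,-0.11,0,1],
    [0,-0.05,-0.11,0,1],
    [0,-0.05,-0.11,0,1]
  ]
}}

```text
time: 6.28
ee_pos: [0.5086, 0.104, 0.3325]
eef_rot: [[0.984, 0.002, 0.18], [-0.18, -0.001, 0.984], [0.003, -1.0, -0.001]]
force: [0.6, -0.1, -2.5]
finger_gap: 0.503
```

```bash
python3 - <<'E'
from h import *
np.set_printoptions(precision=4,suppress=True)
a=snap('wrist','wrist5.png')['img']; b=snap('scene','scene5.png')['img']
cv2.imwrite('pics/c5.png',np.hstack([cv2.resize(a,(400,250)),cv2.resize(b[150:305,190:438],(400,250),interpolation=cv2.INTER_CUBIC)])[:,:,::-1])
s=arm.sense()
print(s['time'],s['ee_pos'],s['force'],s['finger_gap'],s['eef_rot'])
print(np.array(s['eef_rot']).T@(np.array([.539,-.145,0.])-s['ee_pos']))
E
```

```text
6.375 [0.5075 0.1038 0.3293] [-0.0736 -0.1887 -2.4319] 0.5031083648456567 [[ 0.9836 -0.0028  0.1801]
 [-0.1801 -0.0019  0.9836]
 [-0.0024 -1.     -0.0024]]
[ 0.0766  0.3297 -0.2383]
```

View pics/c5.png

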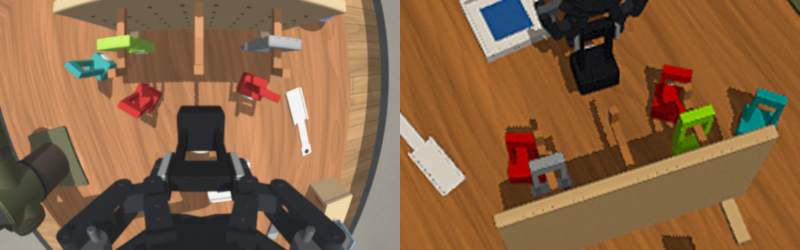

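>>> {"fn": "apply_moves", "kwargs": {
  "motion": [
    [0.006,0,-0.02,0,1],
    [0.018,0,-0.055,0,1],
    [0.032,0.01,-0.1,0,1],
    [0.047,0.03,-0.145,0,1],
    [0.061,0.05,-0.19,0,1],
    [0.071,0.065,-0.22,0,1],
    [0.077,0.075,-0.238,0,1],
    [0.077,0.075,-0.238,0,1],
    [0.077,0.075,-0.238,0,1]
  ]
}}

```text
time: 7.5
ee_pos: [0.5403, -0.1435, 0.255]
eef_rot: [[0.984, -0.002, 0.179], [-0.179, -0.002, 0.984], [-0.002, -1.0, -0.002]]
force: [0.3, 0.2, -1.7]
finger_gap: 0.506
```

```bash
python3 - <<'E'
from h import *
np.set_printoptions(precision=4,suppress=True)
a=snap('wrist','wrist6.png')['img']; b=snap('scene','scene6.png')['img']; c=snap('top','top6.png')['img']
r=lambda x:cv2.resize(x,(400,250),interpolation=cv2.INTER_CUBIC)
cv2.imwrite('pics/c6.png',np.vstack([np.hstack([r(a),r(b[100:225,170:370])]),np.hstack([r(c[120:245,300:500]),r(a[200:400,160:480])])])[:,:,::-1])
s=arm.sense()
print(s['time'],s['ee_pos'],s['force'],s['finger_gap'],s['eef_rot'])
print(np.array(s['eef_rot']).T@(np.array([.539,-.145,0.139])-s['ee_pos']))
E
```

```text
7.65 [ 0.5405 -0.1434  0.2555] [-0.3342 -1.1352 -2.2698] 0.5059857898555211 [[ 0.9839 -0.0015  0.1787]
 [-0.1787 -0.0022  0.9839]
 [-0.0011 -1.     -0.0024]]
[-0.001   0.1165 -0.0015]
```

View pics/c6.png

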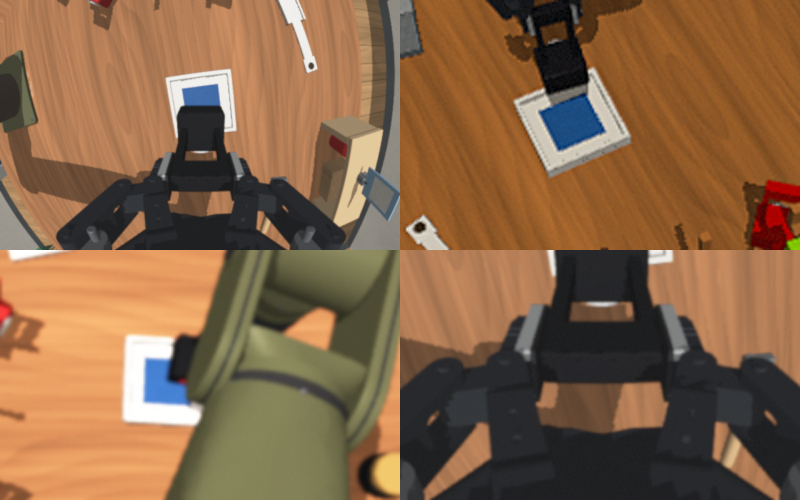

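>>> {"fn": "apply_moves", "kwargs": {
  "motion": [
    [-0.001,0.02,-0.001,0,1],
    [-0.001,0.045,-0.001,0,1],
    [-0.001,0.07,-0.001,0,1],
    [-0.001,0.09,-0.001,0,1],
    [-0.001,0.1,-0.001,0,1],
    [-0.001,0.107,-0.001,0,1],
    [-0.001,0.107,-0.001,0,1],
    [-0.001,0.107,-0.001,0,1]
  ]
}}

```text
time: 8.65
ee_pos: [0.5398, -0.1447, 0.1495]
eef_rot: [[0.984, 0.0, 0.179], [-0.179, -0.003, 0.984], [0.001, -1.0, -0.003]]
force: [-0.5, 0.0, -2.2]
finger_gap: 0.505
```

```bash
python3 - <<'E'
from h import *
np.set_printoptions(precision=4,suppress=True)
a=snap('wrist','wrist7.png')['img']; b=snap('scene','scene7.png')['img']
r=lambda x:cv2.resize(x,(400,250),interpolation=cv2.INTER_CUBIC)
cv2.imwrite('pics/c7.png',np.hstack([r(a[0:200,160:480]),r(b[100:225,170:370])])[:,:,::-1])
s=arm.sense()
print(s['time'],s['ee_pos'],s['force'],s['finger_gap'],s['eef_rot'])
E
```

```text
8.75 [ 0.5397 -0.1446  0.1495] [-0.2434 -0.2755 -2.0178] 0.503385547538856 [[ 0.9839  0.0001  0.1787]
 [-0.1787 -0.0028  0.9839]
 [ 0.0006 -1.     -0.0027]]
```

View pics/c7.png

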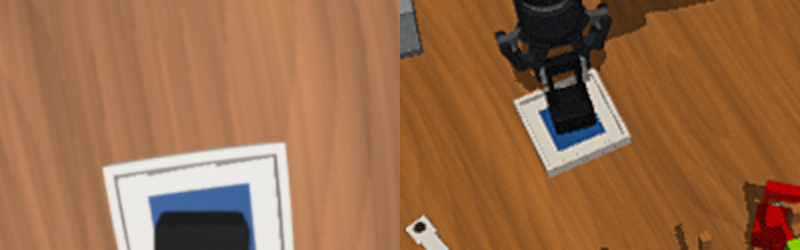

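>>> {"fn": "apply_moves", "kwargs": {
  "motion": [
    [0,0.003,0,0,1],
    [0,0.006,0,0,1],
    [0,0.008,0,0,1],
    [0,0.008,0,0,1]
  ]
}}

```text
time: 9.25
ee_pos: [0.5395, -0.1446, 0.141]
eef_rot: [[0.984, -0.001, 0.179], [-0.179, -0.003, 0.984], [-0.0, -1.0, -0.003]]
force: [-0.4, 0.2, -2.6]
finger_gap: 0.503
```

>>> {"fn": "apply_moves", "kwargs": {
  "motion": [
    [0,0.001,0,0,1],
    [0,0.002,0,0,1],
    [0,0.002,0,0,1]
  ]
}}

```text
time: 9.62
ee_pos: [0.5395, -0.1446, 0.1394]
eef_rot: [[0.984, -0.001, 0.179], [-0.179, -0.003, 0.984], [-0.0, -1.0, -0.003]]
force: [-1.4, -0.0, 0.0]
finger_gap: 0.508
```

>>> {"fn": "apply_moves", "kwargs": {
  "motion": [
    [0,0.001,0,0,1],
    [0,0.001,0,0,1]
  ]
}}

```text
time: 9.88
ee_pos: [0.5396, -0.1447, 0.1394]
eef_rot: [[0.984, -0.001, 0.179], [-0.179, -0.003, 0.984], [-0.0, -1.0, -0.003]]
force: [-3.4, 0.4, 5.3]
finger_gap: 0.501
```

>>> {"fn": "apply_moves", "kwargs": {
  "motion": [
    [0,0,0,0,0],
    [0,0,0,0,-0.2],
    [0,0,0,0,-0.5],
    [0,0,0,0,-0.6],
    [0,0,0,0,-0.6]
  ]
}}

```text
time: 10.5
ee_pos: [0.5397, -0.1447, 0.1393]
eef_rot: [[0.984, -0.001, 0.179], [-0.179, -0.003, 0.984], [-0.0, -1.0, -0.003]]
force: [0.6, 0.4, -0.2]
finger_gap: 0.797
```

```bash
python3 - <<'E'
from h import *
np.set_printoptions(precision=4,suppress=True)
a=snap('wrist','wrist8.png')['img']; b=snap('scene','scene8.png')['img']
r=lambda x:cv2.resize(x,(400,250),interpolation=cv2.INTER_CUBIC)
cv2.imwrite('pics/c8.png',np.hstack([r(a[150:350,160:480]),r(b[100:225,170:370])])[:,:,::-1])
s=arm.sense()
print(s['time'],s['ee_pos'],s['force'],s['finger_gap'])
E
```

```text
10.6 [ 0.5396 -0.1447  0.1393] [-0.0747 -0.1008  0.166 ] 0.8012918866522284
```

View pics/c8.png

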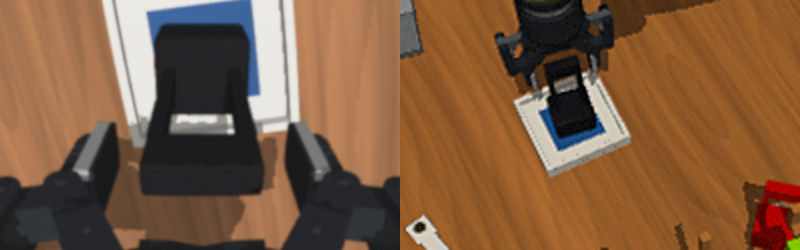

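Released, standing clear of both pads. Retreat straight up.

>>> {"fn": "apply_moves", "kwargs": {
  "motion": [
    [0,-0.01,0,0,-0.6],
    [0,-0.03,0,0,-0.6],
    [0,-0.06,0,0,-0.6],
    [0,-0.1,0,0,-0.6],
    [0,-0.14,0,0,-0.6],
    [0,-0.18,0,0,-0.6],
    [0,-0.2,0,0,-0.6],
    [0,-0.2,0,0,-0.6],
    [0,-0.2,0,0,-0.6]
  ]
}}

```text
time: 11.72
ee_pos: [0.5392, -0.1439, 0.3374]
eef_rot: [[0.984, -0.003, 0.179], [-0.179, -0.002, 0.984], [-0.003, -1.0, -0.002]]
force: [0.0, -0.3, -0.6]
finger_gap: 0.8
```

```bash
python3 - <<'E'
from h import *
a=snap('wrist','wrist9.png')['img']; b=snap('scene','scene9.png')['img']
r=lambda x:cv2.resize(x,(400,250),interpolation=cv2.INTER_CUBIC)
cv2.imwrite('pics/c9.png',np.vstack([np.hstack([r(a),r(b[100:225,170:370])]),np.hstack([r(a[100:300,160:480]),r(b[170:295,230:430])])])[:,:,::-1])
s=arm.sense()
print(s['time'],s['ee_pos'],s['force'],s['finger_gap'])
E
```

```text
11.825 [ 0.53905414 -0.14390255  0.33684725] [-0.6405271   0.55341511  0.56241098] 0.7977839851208705
```

View pics/c9.png

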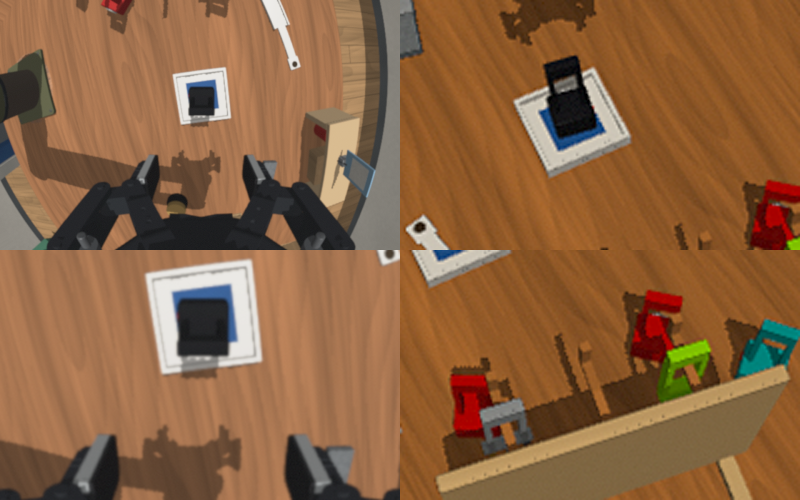

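The light stands upright in the dock, the keys are still hanging, and the arm is clear.

```bash
python3 -c "
from workcell import arm
print(arm.close_job())"
```

```text
the job is handed in; nothing more can be done
None
```

The black helmet light is off the middle peg and standing upright inside the rim of the charging dock. I handed the job in at about 11.8 s.

I gripped the loop's top block, lifted it 50 mm, withdrew it 110 mm and lowered it onto the dock floor until I felt light contact of about 5 N. I then opened the fingers and backed 200 mm straight up.

- **Final pictures:** The light is upright and well inside the rims. The keys are still on their peg, and the lime grip and the red and turquoise look-alikes are where they were.
- **Final readings:** Tool force is about zero, with the gripper open and clear of everything.
- **Disagreement:** The cameras differed by about 2–8 mm on positions, mostly across the board. I checked this against the wrist camera and moved the grasp about 2 mm to match it.

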